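Seat the notched grinding jar on the mill's driver and start it

TASK

Put the steel grinding jar with the orange mark into the round well of the white mill and turn it there by feel until its notched foot drops over the hidden driver and the jar sits fully home, let go of it, then press the green start key fully down and let it come up again. Never force the jar: press and twist lightly, never with more than 60 N between the held jar and the mill. Do not press the key before the jar is home, and leave everything else on the bench where it stands.

Things in the scene. Friction and masses are not known exactly. Their poses are not given: they have to be found in the camera images.
- jar: closed round steel grinding jar with an orange mark on lid edge and side, 64 mm diameter, 92 mm high with its grip, 0.35 to 0.65 kg. Origin: centre of its underside, z up. The mark is on the jar's +x side, right above the notch (see jar_notch). Grey lid, top at z = 62 mm, with a white bar grip on it (see jar_grip).
- jar_grip (a point): point to grasp on the jar's white bar grip, on the jar's axis 85 mm above its underside; axes as the jar's. The bar is 46 mm long along x, 12 mm thick along y, and stands from 62 to 92 mm above the underside: take it from above across its thickness.
- jar_notch (a point): the notch in the jar's foot, hidden below: this point is in the plane of the underside, 22 mm from the axis at the jar's +x. The foot is 54 mm wide and 9 mm high, then bevels out to the 64 mm body at 15 mm. The notch is 12 mm wide, 9 mm high and runs from 15 mm off the axis out through the rim.
- mill: white bench mill, fixed, 170 mm (x) by 260 mm (y), its flat top 70 mm high. Origin: centre of its underside, z up. On the top: the aluminium well collar (see seat) and the green start key (see start_top). It cannot move.
- seat (a point): centre of the well's floor, on the mill's top, axes as the mill's. An orange line on mill and collar marks its +x. On the floor stands the driver, a fixed steel dog 8 mm wide, 8 mm high, 18 to 26 mm off the axis. The drive coasted past the line before stopping: the dog is somewhere 0.2 to 1.1 rad counter-clockwise (from above) of the line, its exact angle not known.
- well_mouth (a point): centre of the open top of the well, 30 mm above its floor. Aluminium collar, 66.4 mm inner and 78 mm outer diameter, so the jar has 1.2 mm of play all round. A jar turned wrongly rests on the dog, underside 8 mm above the floor; with its notch and orange mark over the dog, within about 0.06 rad, it can sink to the floor: fully home.
- start (a joint): travel of the mill's green start key: 0 up, 0.006 m fully down; a spring of 5 N at full travel returns it.
- start_top (a point): centre of the top face of the round green start key (28 mm diameter), on the mill's top 125 mm from the well's axis towards the mill's +y and 35 mm nearer the robot (mill's -x); pressed straight down.
- spare: bystander: plain steel jar with a blue lid, 62 mm diameter, 74 mm high, no grip; origin at its underside
- mortar: bystander: open steel mortar bowl, 82 mm wide, 85 mm high; origin at its underside
- bottle: bystander: amber glass jar with a white cap, 54 mm diameter, 90 mm high; origin at its underside
- calculator: bystander: grey desk calculator, 150 x 110 x 22 mm; origin at its underside
- logbook: bystander: open log book with a pencil, 120 x 170 x 20 mm; origin at its underside
- brush: bystander: cleaning brush lying flat to the right, along its x axis

How it is judged:
On the way, in this order (a step that is already met when the one before it is completed fails the run):
1. the jar has dropped fully home over the driver (horizontal distance between jar and seat below 0.004 m and z of jar in the frame of seat below 0.003 m and angle between jar's own z axis and vertical below 0.06 rad), for 0.2 s.
2. the start key is pressed down with the jar home (all of step 1 and value of joint start above 0.0045 m), for 0.05 s.
At the end, for the whole second after the job is handed in: the jar stands in the well, fully home (underside within 3 mm of the well's floor, axis within 4 mm of the well's, tilt under 0.06 rad), released and at rest, and the start key, having been pressed at least 4.5 mm, is up again (all of step 1 and linear speed of jar below 0.01 m/s and value of joint start below 0.002 m); the robot touches nothing.
It fails at once if jar forced: held in the fingers and pressed against the mill with more than 60 N (contact force between jar and mill above 60 N and contact force between the fingers and jar above 2 N).
It fails at once if start key pressed while the jar is not home (value of joint start above 0.003 m and not (horizontal distance between jar and seat below 0.004 m and z of jar in the frame of seat below 0.003 m and angle between jar's own z axis and vertical below 0.06 rad)).
It fails at once if a bystander moved by more than 25 mm (distance of any of spare, mortar, bottle, calculator, logbook, brush from where it was at the start of the episode above 0.025 m).
It also fails if it takes over 72 s, if anything falls off the work surface, if the arm or the gripper's body presses on something with over 40 N, if the wrist force passes 120 N, or if a joint passes its speed limit or range.

ROBOT

A 6-joint arm with a two-finger parallel gripper is mounted at the origin on the work surface. World frame = base frame: x ahead of the robot, y to its left, z up, the work surface at z = 0. Lengths are in m, angles in rad, forces in N, time in s.
With the tool pointing down it reaches from about 0.375 to 0.975 m from the base axis. Payload 3.8 kg.
Tool frame: the origin (TCP) lies at the very end of the fingers, on their centre line; the grasp point (between the pads) lies grasp_offset behind it (grasp_offset is the distance from the TCP to the grasp point, in m); z points along the fingers, y is the line along which they close (so a half turn about z gives the same grasp; the last joint's range is limited). The gripper opens to 85 mm and grips with 20 to 120 N. Pads are 22 mm wide; open, the fingers measure 114 mm over their backs; the gripper's body (76 mm by 85 mm) begins 54 mm behind the grasp point. The pads swing forward as they close: fully open they stand 13 mm farther back than shut.
Start: joints at [-1.35, 0.264, 1.604, -0, 1.274, -0.037], TCP at [0.172, -0.653, 0.231] pointing down, gripper open.
Joint ranges: [-2.63, 2.63], [-0.94, 2.18], [0.31, 2.57], [-1.31, 4.45], [0, 2.66], [-2.55, 2.55]. Speed limits (rad/s): [2.57, 2.57, 3.14, 3.14, 3.14, 3.14].

INTERFACE

Orientations are given as a unit quaternion [x, y, z, w].
In Python, from rig import read_state, read_camera, camera_info, job_done, grasp_offset gives the robot as it stands. The module is installed in compiled form; this text tells all that it offers.
- The arm moves only by the tool step_arm, never from a script. Its arguments are lists of equal length, an entry for each row: "claw": the closure, from 0 (fully open) to 1 (shut); "travel": the shift along the tool's x, y, z in m, a list of three; "angular": the turn, a rotation vector about the tool's x, y, z in rad, a list of three. A call has exactly 10 rows; each row is the pose to reach, as a shift and turn from the pose commanded when the call began, along the tool's axes at that moment; what a row does not reach only later rows make up. A row lasts 1/10 s, in which the tool goes at most 50 mm and 8.59 degrees, less where a joint would pass 70% of its speed; a pose out of reach is approached as far as the arm can. A call with a gripper value outside its range is refused whole. The fingers move at their own pace and stop on an object; "newtons" is the grip in N (left out, the last holds). Time passes only in rows, so rows that repeat a pose let the fingers close, or fill a call up. It gives the time, the measured TCP pose, the force, the opening and the grip force at its end, in the units of the state.
- read_state(): the state, without advancing time (a new reading comes with each control period).
- read_camera(name): name is "side" or "top"; returns the picture (420x560x3 uint8, red, green, blue); there is no depth.
- camera_info(name): a dict with "camera_matrix" (3x3 intrinsics, pixels), "extrinsics" (4x4, takes a point from world to camera coordinates). Camera axes: x right, y up, looking along -z (the intrinsics and any distortion apply to the point x, -y, -z); pixel columns grow to the right and rows downward; lengths in m; the calibration is good to about 2 mm. A picture is of the moment at which its call begins. camera_info takes no time and is no camera call.
- job_done(): hands the job in; it is judged then, once.
The state is a dict: "time": time; "joint_pos": joint angles; "qvel": joint speeds; "effort": joint torques, N m; "position": TCP position; "ee_rot": TCP orientation; "wrist_force": force on the tool from outside, world axes, zero at the start; "moment": the same for the moment, N m; "opening": opening from 0.0 (shut) to 1.0 (fully open); "finger_force": force on a finger pad.
Only numpy, scipy, OpenCV 4.12 (cv2) and the standard library are available. Lean on these libraries where they do the work, as an engineer would, in place of code of your own. Each camera call takes 0.05 s, during which the arm holds its last target. There are 200 camera calls.

## Working session

There is one attempt and no reset: what is moved stays moved. The work goes in short steps, Python scripts to look and compute and a tool call to move; the robot and the scene stay as the last step left them, time stands still between calls to the robot, and variables do not carry over. Pictures are saved under pics/ and viewed, at most 10 in all, crops included, and the job is handed in when it is done.

Besides the shell and the picture viewer there is one more tool, called as a command line: name --argument value ..., lists and objects as JSON in quotes. step_arm: Moves the arm, as the interface text tells. Its arguments: {"type":"object","properties":{"claw":{"type":"array","items":{"type":"number"}},"travel":{"type":"array","items":{"type":"array","items":{"type":"number"}}},"angular":{"type":"array","items":{"type":"array","items":{"type":"number"}}},"newtons":{"type":"number"}},"required":["claw","travel","angular"]}

```bash
mkdir -p pics; python3 - <<'E'
from rig import *
import cv2,numpy as np
print(grasp_offset,read_state())
for n in("top","side"):
    cv2.imwrite(f"pics/{n}0.png",read_camera(n)[:,:,::-1]); c=camera_info(n); print(n,c)
E
```

```text
0.0187 {'time': 0.0, 'joint_pos': array([-1.34990995e+00,  2.64769520e-01,  1.60538073e+00,  3.88627445e-05,
        1.27371617e+00, -3.69231260e-02]), 'qvel': array([ 0.00036613, -0.00025102,  0.00035913, -0.00029498,  0.00052269,
       -0.00140796]), 'effort': array([ 1.55749316e-03, -5.15105295e+01, -3.67315400e+01, -6.16745865e-05,
        1.28208796e-02, -3.13391659e-06]), 'position': array([ 0.17193347, -0.65197054,  0.22994738]), 'ee_rot': array([ 9.91703373e-01,  1.28542315e-01, -8.59297223e-05, -1.13378263e-03]), 'wrist_force': array([-0.51201758,  0.31705471, -0.10140426]), 'moment': array([ 0.00221695, -0.00931764, -0.01030018]), 'finger_force': 0.0, 'opening': 1.0009340157540714}
top {'camera_matrix': array([[421.12604093,   0.        , 281.17821953],
       [  0.        , 421.12604093, 211.98062257],
       [  0.        ,   0.        ,   1.        ]]), 'extrinsics': array([[ 0.02597854, -0.99962624,  0.00851474, -0.05572754],
       [ 0.98445279,  0.02706251,  0.17355209, -0.60734203],
       [-0.17371765,  0.00387373,  0.98478788, -1.0506518 ],
       [ 0.        ,  0.        ,  0.        ,  1.        ]])}
side {'camera_matrix': array([[519.3896772 ,   0.        , 274.28796829],
       [  0.        , 519.3896772 , 203.76518991],
       [  0.        ,   0.        ,   1.        ]]), 'extrinsics': array([[-9.97768887e-01, -6.67625148e-02,  1.24907743e-04,
         5.63983236e-01],
       [ 4.43976899e-02, -6.62125944e-01,  7.48076252e-01,
        -1.43164767e-01],
       [-4.98607472e-02,  7.46412755e-01,  6.63612768e-01,
        -1.32789941e+00],
       [ 0.00000000e+00,  0.00000000e+00,  0.00000000e+00,
         1.00000000e+00]])}
```

View pics/top0.png

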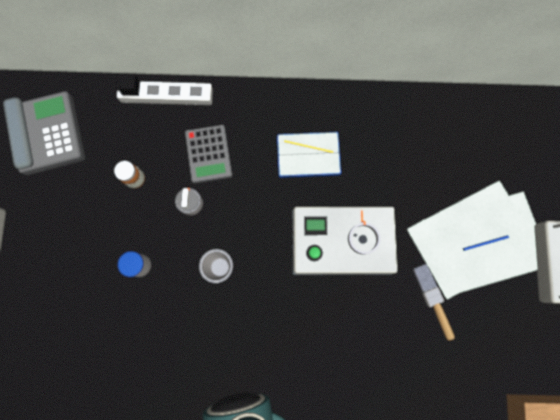

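View pics/side0.png

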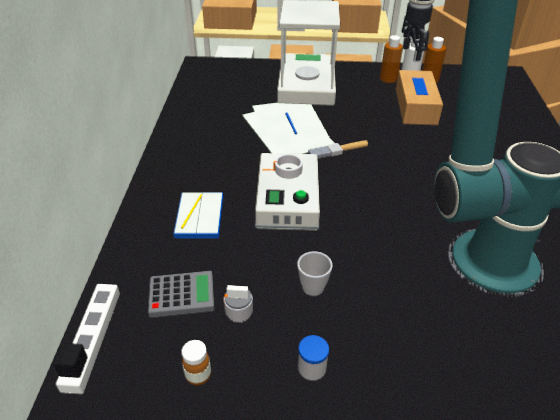

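The top view shows the jar at (189,201) with its white grip at (185,197). It also shows the collar at (363,239), the orange line at (363,217) and the green key at (315,253). In the side view the jar is at (238,303), with orange to its left near (226,295).

```bash
cat > h.py <<'E'
import numpy as np,cv2
from rig import *
def ray(n,u,v):
    c=camera_info(n);K=c["camera_matrix"];E=c["extrinsics"];R=E[:3,:3]
    d=np.linalg.inv(K)@[u,v,1]; d=R.T@(d*[1,-1,-1]); return -R.T@E[:3,3],d
def onz(n,u,v,z):
    o,d=ray(n,u,v); return o+d*(z-o[2])/d[2]
def tri(a,b):
    A=0;B=0
    for o,d in(ray("top",*a),ray("side",*b)):
        d=d/np.linalg.norm(d);P=np.eye(3)-np.outer(d,d);A=A+P;B=B+P@o
    return np.linalg.solve(A,B)
def proj(n,p):
    c=camera_info(n);q=c["extrinsics"][:3,:3]@p+c["extrinsics"][:3,3];q=c["camera_matrix"]@(q*[1,-1,-1]);return q[:2]/q[2]
def blobs(img,lo,hi,box,amin=4):
    h=cv2.cvtColor(img,cv2.COLOR_RGB2HSV);m=cv2.inRange(h,np.array(lo),np.array(hi))
    x0,y0,x1,y1=box;k=np.zeros_like(m);k[y0:y1,x0:x1]=m[y0:y1,x0:x1]
    n,l,s,c=cv2.connectedComponentsWithStats(k)
    out=[]
    for i in range(1,n):
        if s[i,4]>=amin:
            p=np.argwhere(l==i)[:,::-1].astype(np.float32);r=cv2.minAreaRect(p)
            out.append((s[i,4],c[i].round(2),np.array(r[1]).round(1),round(r[2],1)))
    return out
E
python3 - <<'E'
from h import *
t=cv2.imread("pics/top0.png")[:,:,::-1].copy();s=cv2.imread("pics/side0.png")[:,:,::-1].copy()
for n,i,jb,mb in(("top",t,(165,180,215,225),(290,200,400,280)),("side",s,(215,275,260,325),(250,150,325,230))):
    print(n,"grip",blobs(i,(0,0,200),(179,40,255),jb))
    print(n,"jar orange",blobs(i,(3,90,80),(22,255,255),jb,1))
    print(n,"line",blobs(i,(3,90,80),(22,255,255),mb,1))
    print(n,"green",blobs(i,(50,120,60),(80,255,255),mb))
    print(n,"mill",blobs(i,(0,0,150),(179,40,255),mb,100))
c=lambda i,x0,y0,w,h:cv2.resize(i[y0:y0+h,x0:x0+w],(400,300),interpolation=cv2.INTER_CUBIC)
o=np.vstack([np.hstack([c(t,164,180,52,39),c(t,290,200,108,81)]),np.hstack([c(s,212,278,60,45),c(s,240,150,108,81)])])
cv2.imwrite("pics/crop.png",o[:,:,::-1])
E
```

```text
top grip [(np.int32(96), array([184.21, 197.52]), array([ 5.3, 17.4]), 5.2)]
top jar orange [(np.int32(5), array([188.6, 187.8]), array([2., 1.]), 90.0)]
top line [(np.int32(29), array([362.24, 217.86]), array([13.3,  3.3]), 73.3)]
top green [(np.int32(107), array([314.27, 252.09]), array([10., 11.]), 90.0)]
top mill [(np.int32(5895), array([347.03, 240.41]), array([ 66., 102.]), 90.0)]
side grip [(np.int32(101), array([237.15, 287.8 ]), array([20.2,  4.9]), 3.8)]
side jar orange [(np.int32(12), array([225.5, 295. ]), array([2., 3.]), 90.0)]
side line [(np.int32(32), array([271.72, 166.59]), array([ 7.3, 15.2]), 54.0)]
side green [(np.int32(108), array([273.72, 196.22]), array([11.,  9.]), 90.0), (np.int32(75), array([300.56, 194.32]), array([8.5, 9.8]), 63.4)]
side mill [(np.int32(3614), array([289.01, 186.69]), array([63.5, 79.4]), 4.8)]
```

View pics/crop.png

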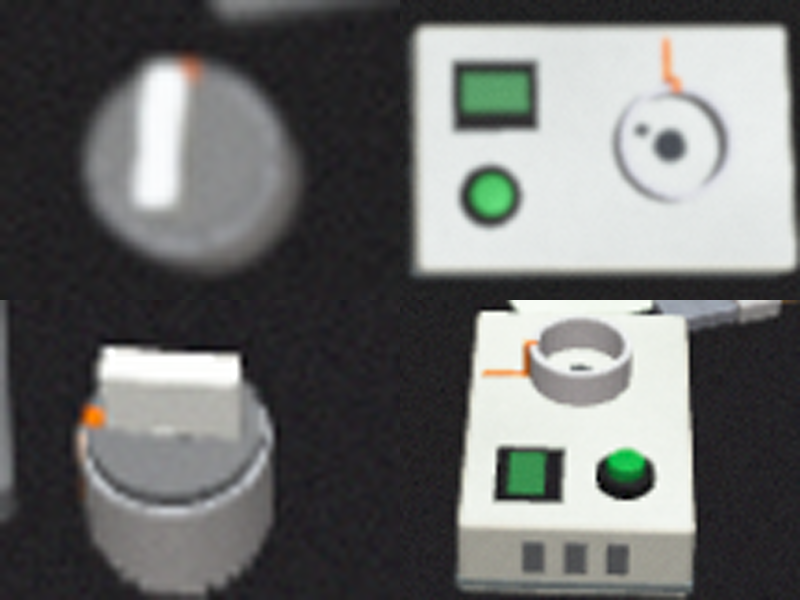

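The crops show the white bar with the orange mark at its far end, so jar +x points roughly away from the robot. They also show the line above the collar, a small dark spot in the well floor (crop 641,130) that is probably the dog, and the green key.

```bash
python3 - <<'E'
from h import *
t=cv2.imread("pics/top0.png")[:,:,::-1].copy();s=cv2.imread("pics/side0.png")[:,:,::-1].copy()
T=lambda X,Y:(290+X/400*108-.5,200+Y/300*81-.5)   # crop -> top px (mill)
J=lambda X,Y:(164+X/400*52-.5,180+Y/300*39-.5)
SM=lambda X,Y:(240+X/400*108-.5,150+Y/300*81-.5)
SJ=lambda X,Y:(212+X/400*60-.5,278+Y/300*45-.5)
pr=lambda k,v:print(k,np.round(v,4))
pr("grip top/side",[onz("top",184.21,197.52,.092),onz("side",237.15,287.8,.092)]); pr("tri",tri((184.21,197.52),(237.15,287.8)))
a=onz("top",*J(166,68),.092);b=onz("top",*J(152,206),.092);pr("bar ends",[a,b,np.linalg.norm(a-b),np.arctan2(*(a-b)[1::-1])])
a=onz("side",*SJ(103,52),.092);b=onz("side",*SJ(240,60),.092);pr("bar ends side",[a,b]);print(np.linalg.norm(a-b),np.arctan2(*(a-b)[1::-1]))
pr("lid",onz("top",*J(182,158),.062))
pr("mark",onz("side",225.5,295,.0605))
# mill top corners at .07 in top view
for q in((416,27),(786,27),(797,272),(412,272)): pr("corner",onz("top",*T(*q),.07))
pr("collar rim .1 top",onz("top",*T(670,146),.1)); 
pr("floor hub",onz("top",*T(669,146),.07)); pr("dog .078",onz("top",*T(641,130),.078))
pr("line far/near",[onz("top",*T(666,40),.07),onz("top",*T(668,80),.07)])
pr("line side",[onz("side",*SM(484,373-300),.07),onz("side",*SM(527,374-300),.07)])
pr("green top",onz("top",314.27,252.09,.08));pr("tri green",tri((314.27,252.09),(300.56,194.32)))
h=cv2.cvtColor(t,cv2.COLOR_RGB2GRAY)
# collar in side view: ellipse of outer top rim
pr("collar side",onz("side",*SM(580,48),.1))
E
```

```text
grip top/side [[0.6323 0.2077 0.092 ]
 [0.6331 0.2093 0.092 ]]
tri [0.633  0.2081 0.0904]Traceback (most recent call last):
  File "<stdin>", line 9, in <module>
  File "<stdin>", line 7, in <lambda>
    return _wrapfunc(a, 'round', decimals=decimals, out=out)
    return _wrapit(obj, method, *args, **kwds)
    conv = _array_converter(obj)
ValueError: setting an array element with a sequence. The requested array has an inhomogeneous shape after 1 dimensions. The detected shape was (4,) + inhomogeneous part.
```

```bash
python3 - <<'E'
from h import *
T=lambda X,Y:(290+X/400*108-.5,200+Y/300*81-.5)
J=lambda X,Y:(164+X/400*52-.5,180+Y/300*39-.5)
SM=lambda X,Y:(240+X/400*108-.5,150+Y/300*81-.5)
SJ=lambda X,Y:(212+X/400*60-.5,278+Y/300*45-.5)
pr=lambda k,*v:print(k,*[np.round(x,4) for x in v])
a=onz("top",*J(166,68),.092);b=onz("top",*J(152,206),.092);pr("bar",a,b,np.linalg.norm(a-b),np.arctan2(*(a-b)[1::-1]))
a=onz("side",*SJ(103,52),.092);b=onz("side",*SJ(240,60),.092);pr("bar side",a,b,np.linalg.norm(a-b),np.arctan2(*(a-b)[1::-1]))
pr("lid",onz("top",*J(182,158),.062)); pr("mark",onz("side",225.5,295,.0605))
for q in((416,27),(786,27),(797,272),(412,272)): pr("corner",onz("top",*T(*q),.07))
pr("rim",onz("top",*T(670,146),.1),onz("side",*SM(580,48),.1))
pr("hub",onz("top",*T(669,146),.07)); pr("dog",onz("top",*T(641,130),.078))
pr("line",onz("top",*T(666,40),.07),onz("top",*T(668,80),.07))
pr("line side",onz("side",*SM(484,73),.07),onz("side",*SM(527,74),.07))
pr("green",onz("top",314.27,252.09,.08),tri((314.27,252.09),(300.56,194.32)))
E
```

```text
bar [0.6562 0.2071 0.092 ] [0.6096 0.2086 0.092 ] 0.0466 -0.0331
bar side [0.6564 0.2038 0.092 ] [0.6108 0.2041 0.092 ] 0.0457 -0.0073
lid [0.632  0.2066 0.062 ]
mark [0.6613 0.2061 0.0605]
corner [ 0.6279 -0.3518  0.07  ]
corner [ 0.6351 -0.612   0.07  ]
corner [ 0.4648 -0.6084  0.07  ]
corner [ 0.4578 -0.345   0.07  ]
rim [ 0.5452 -0.5122  0.1   ] [ 0.2373 -0.2639  0.1   ]
hub [ 0.5489 -0.5252  0.07  ]
dog [ 0.5585 -0.5028  0.078 ]
line [ 0.6235 -0.527   0.07  ] [ 0.5952 -0.527   0.07  ]
line side [ 0.3063 -0.2669  0.07  ] [ 0.2731 -0.2679  0.07  ]
green [ 0.5037 -0.1253  0.08  ] [ 0.5032 -0.1249  0.0848]
```

```bash
python3 - <<'E'
from h import *
T=lambda X,Y:(290+(X-400)/400*108-.5,200+Y/300*81-.5)
SM=lambda X,Y:(240+(X-400)/400*108-.5,150+(Y-300)/300*81-.5)
pr=lambda k,*v:print(k,*[np.round(x,4) for x in v])
C=[onz("top",*T(*q),.07) for q in((416,27),(786,27),(797,272),(412,272))]
pr("corners",*C); pr("centre",sum(C)/4)
for i,j in((0,1),(3,2),(3,0),(2,1)): d=C[j]-C[i];pr("edge",np.linalg.norm(d),np.arctan2(d[1],d[0]))
pr("rim in",onz("top",*T(670,146),.1),onz("side",*SM(580,349),.1))
pr("hub",onz("top",*T(669,146),.07)); pr("dog",onz("top",*T(641,130),.078))
pr("line",onz("top",*T(666,40),.07),onz("top",*T(668,80),.07))
pr("line side",onz("side",*SM(484,373),.07),onz("side",*SM(527,374),.07))
pr("green",onz("top",314.27,252.09,.08),tri((314.27,252.09),(300.56,194.32)))
E
```

```text
corners [ 0.6202 -0.0718  0.07  ] [ 0.6274 -0.3308  0.07  ] [ 0.4576 -0.3348  0.07  ] [ 0.4507 -0.0726  0.07  ]
centre [ 0.539  -0.2025  0.07  ]
edge 0.2591 -1.5432
edge 0.2623 -1.5446
edge 0.1695 0.0047
edge 0.1698 0.0237
rim in [ 0.538  -0.2428  0.1   ] [ 0.5423 -0.2422  0.1   ]
hub [ 0.5414 -0.2481  0.07  ]
dog [ 0.551  -0.2274  0.078 ]
line [ 0.6158 -0.2466  0.07  ] [ 0.5875 -0.2478  0.07  ]
line side [ 0.6167 -0.2461  0.07  ] [ 0.5832 -0.2471  0.07  ]
green [ 0.5037 -0.1253  0.08  ] [ 0.5032 -0.1249  0.0848]
```

```bash
python3 - <<'E'
from h import *
f={n:np.mean([read_camera(n).astype(float) for _ in range(6)],0) for n in("top","side")}
np.savez("f.npz",**f)
c=lambda i,x0,y0,w,h:cv2.resize(np.clip(i[y0:y0+h,x0:x0+w],0,255).astype(np.uint8),(400,400),interpolation=cv2.INTER_CUBIC)
o=np.hstack([c(f["top"],340,210,50,50),c(f["side"],265,145,50,50)])
g=o.astype(float); g=np.clip((g-60)*1.3,0,255).astype(np.uint8)
cv2.imwrite("pics/well.png",g[:,:,::-1])
E
```

```text
(no output)
```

View pics/well.png

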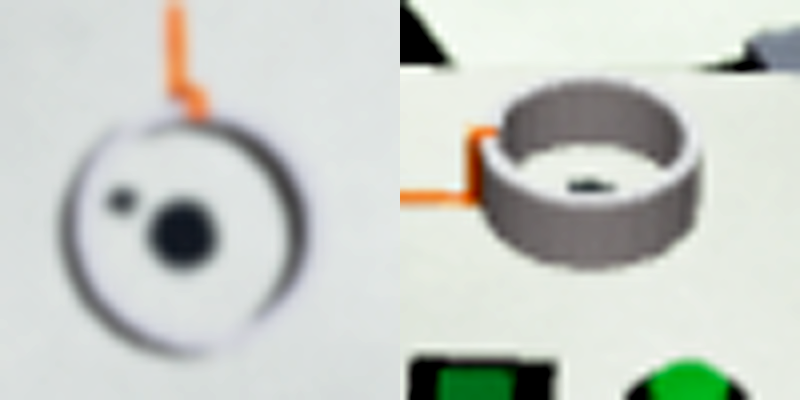

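Enlarged: in the top view the inner wall's upper edge on the right is at X≈307 and the outer rim on the left at X≈75. The dog spot is at (122,200) and the hub at (183,235). In the side view the collar spans X 481–700, with the rim top at Y≈80.

```bash
python3 - <<'E'
from h import *
a=np.linspace(0,2*np.pi,721)
for c in((.5415,-.2487),):
  for n,o in(("top",(340,210)),("side",(265,145))):
    for r,z in((.039,.1),(.039,.07),(.0332,.1),(.0332,.07)):
      P=np.array([proj(n,np.array([c[0]+r*np.cos(t),c[1]+r*np.sin(t),z])) for t in a]);Q=(P-o+.5)*8
      print(n,r,z,"X",Q[:,0].min().round(),Q[:,0].max().round(),"Y",Q[:,1].min().round(),Q[:,1].max().round())
d=onz("top",340+122/8-.5,210+200/8-.5,.078);h=onz("top",340+183/8-.5,210+235/8-.5,.07);print(d,h)
v=d[:2]-[.5415,-.2487];print(np.hypot(*v),np.arctan2(v[1],v[0]))
E
```

```text
top 0.039 0.1 X 77.0 327.0 Y 100.0 350.0
top 0.039 0.07 X 61.0 305.0 Y 114.0 358.0
top 0.0332 0.1 X 95.0 309.0 Y 119.0 331.0
top 0.0332 0.07 X 79.0 287.0 Y 132.0 339.0Traceback (most recent call last):
  File "<stdin>", line 6, in <module>
  File "h.py", line 14, in proj
    c=camera_info(n);q=c["extrinsics"][:3,:3]@p+c["extrinsics"][:3,3];q=c["camera_matrix"]@(q*[1,-1,-1]);return q[:2]/q[2]
ValueError: time passes only in moves, steps and waits
```

```bash
sed -i 's/^def ray/import functools\ncamera_info=functools.lru_cache(None)(camera_info)\ndef ray/' h.py; python3 - <<'E'
from h import *
a=np.linspace(0,2*np.pi,181)
c=(.5415,-.2487)
for n,o in(("side",(265,145)),):
    for r,z in((.039,.1),(.039,.07),(.0332,.1)):
      P=np.array([proj(n,np.array([c[0]+r*np.cos(t),c[1]+r*np.sin(t),z])) for t in a]);Q=(P-o+.5)*8
      print(n,r,z,"X",Q[:,0].min().round()+400,Q[:,0].max().round()+400,"Y",Q[:,1].min().round(),Q[:,1].max().round())
d=onz("top",340+122/8-.5,210+200/8-.5,.078);h=onz("top",340+183/8-.5,210+235/8-.5,.07);print(d,h)
v=d[:2]-c;print(np.hypot(*v),np.arctan2(v[1],v[0]))
print(read_state()["time"],onz("top",314.27,252.09,.078))
E
```

```text
side 0.039 0.1 X 482.0 702.0 Y 70.0 202.0
side 0.039 0.07 X 482.0 699.0 Y 136.0 270.0
side 0.0332 0.1 X 498.0 686.0 Y 79.0 192.0
[ 0.5512985  -0.22784413  0.078     ] [ 0.54158035 -0.24876421  0.07      ]
0.023042954868627088 1.1315831418027071
0.7 [ 0.5038995  -0.12545994  0.078     ]
```

```bash
cat > mv.py <<'E'
import sys,numpy as np
from rig import read_state
from scipy.spatial.transform import Rotation as R
def pose():
    s=read_state();r=R.from_quat(s["ee_rot"]);return s,r
def go(*t):
    s,r=pose();p=s["position"];x=r.as_matrix()[:,0];psi=np.arctan2(x[1],x[0])
    print("pos",p.round(4),"psi",psi.round(4),"F",s["wrist_force"].round(1),"grip",round(s["finger_force"],1),"open",round(s["opening"],3),"t",s["time"])
    if t:
        w=R.from_euler("z",t[3])*R.from_matrix(np.diag([1,-1,-1.]))
        print("travel",r.inv().apply(np.array(t[:3])-p).round(4),"angular",(r.inv()*w).as_rotvec().round(4))
if __name__=="__main__": go(*map(float,sys.argv[1:]))
E
python3 mv.py .45 -.2 .25 .1; python3 mv.py
```

```text
pos [ 0.1721 -0.6527  0.2314] psi 0.2578 F [-0.3 -0.2 -0.3] grip 0.0 open 0.999 t 0.7
travel [ 0.3842 -0.3669 -0.0187] angular [1.000e-04 0.000e+00 1.578e-01]
pos [ 0.1721 -0.6527  0.2314] psi 0.2578 F [-0.3 -0.2 -0.3] grip 0.0 open 0.999 t 0.7
```

step_arm --claw '[0.3,0.3,0.3,0.3,0.3,0.3,0.3,0.3,0.3,0.3]' --travel '[[0.038,-0.036,-0.002],[0.076,-0.072,-0.004],[0.114,-0.108,-0.006],[0.152,-0.144,-0.008],[0.19,-0.18,-0.01],[0.228,-0.216,-0.012],[0.266,-0.252,-0.014],[0.304,-0.288,-0.016],[0.33,-0.315,-0.018],[0.345,-0.33,-0.018]]' --angular '[[0,0,0.02],[0,0,0.04],[0,0,0.06],[0,0,0.08],[0,0,0.1],[0,0,0.12],[0,0,0.14],[0,0,0.16],[0,0,0.16],[0,0,0.16]]' --newtons 40

```text
time: 1.7
position: [0.423, -0.2427, 0.25]
ee_rot: [0.999, 0.05, 0.001, -0.0]
wrist_force: [0.2, 0.2, -0.4]
opening: 0.702
finger_force: 0.0
```

```bash
python3 mv.py .6327 .2075 .17 -.025
```

```text
pos [ 0.423  -0.2427  0.25  ] psi 0.1 F [ 0.2  0.2 -0.4] grip 0.0 open 0.702 t 1.7
travel [ 0.2535 -0.427   0.0805] angular [-1.00e-04 -1.70e-03  1.25e-01]
```

step_arm --claw '[0.3,0.3,0.3,0.3,0.3,0.3,0.3,0.3,0.3,0.3]' --travel '[[0.025,-0.042,0.008],[0.05,-0.084,0.016],[0.075,-0.126,0.024],[0.1,-0.168,0.032],[0.125,-0.21,0.04],[0.15,-0.252,0.048],[0.175,-0.294,0.056],[0.2,-0.336,0.064],[0.225,-0.378,0.072],[0.24,-0.404,0.076]]' --angular '[[0,0,0.013],[0,0,0.026],[0,0,0.039],[0,0,0.052],[0,0,0.065],[0,0,0.078],[0,0,0.091],[0,0,0.104],[0,0,0.117],[0,0,0.125]]'

```text
time: 2.7
position: [0.6217, 0.1832, 0.1725]
ee_rot: [1.0, -0.013, -0.0, -0.0]
wrist_force: [-0.0, -0.5, -0.1]
opening: 0.698
finger_force: 0.0
```

```bash
python3 mv.py .6327 .2075 .12 -.025
```

```text
pos [0.6217 0.1832 0.1725] psi -0.0257 F [-0.  -0.5 -0.1] grip 0.0 open 0.698 t 2.7
travel [ 0.0104 -0.0245  0.0525] angular [-0.0007  0.0001 -0.0007]
```

step_arm --claw '[0.3,0.3,0.3,0.3,0.3,0.3,0.3,0.3,0.3,0.3]' --travel '[[0.01,-0.024,0.01],[0.0105,-0.0245,0.025],[0.0105,-0.0245,0.045],[0.0105,-0.0245,0.065],[0.0105,-0.0245,0.08],[0.0105,-0.0245,0.09],[0.0105,-0.0245,0.097],[0.0105,-0.0245,0.102],[0.0105,-0.0245,0.102],[0.0105,-0.0245,0.102]]' --angular '[[0,0,0],[0,0,0],[0,0,0],[0,0,0],[0,0,0],[0,0,0],[0,0,0],[0,0,0],[0,0,0],[0,0,0]]'

```text
time: 3.7
position: [0.6327, 0.2042, 0.072]
ee_rot: [1.0, -0.014, 0.001, -0.0]
wrist_force: [-0.8, 0.6, 0.7]
opening: 0.701
finger_force: 0.0
```

```bash
python3 mv.py .6327 .2075 .0665 -.025
```

```text
pos [0.6327 0.2042 0.072 ] psi -0.0273 F [-0.8  0.6  0.7] grip 0.0 open 0.701 t 3.7
travel [-0.0001 -0.0033  0.0055] angular [-0.0004 -0.0011 -0.0023]
```

step_arm --claw '[0.3,0.3,0.3,0.6,0.9,1,1,1,1,1]' --travel '[[0,-0.003,0.002],[0,-0.003,0.005],[0,-0.003,0.005],[0,-0.003,0.005],[0,-0.003,0.005],[0,-0.003,0.005],[0,-0.003,0.005],[0,-0.003,0.005],[0,-0.003,0.005],[0,-0.003,0.005]]' --angular '[[0,0,0],[0,0,0],[0,0,0],[0,0,0],[0,0,0],[0,0,0],[0,0,0],[0,0,0],[0,0,0],[0,0,0]]' --newtons 60

```text
time: 4.7
position: [0.6323, 0.2071, 0.0664]
ee_rot: [1.0, -0.014, 0.0, -0.0]
wrist_force: [0.7, -0.2, 0.8]
opening: 0.13
finger_force: 61.4
```

```bash
python3 mv.py
```

```text
pos [0.6323 0.2071 0.0664] psi -0.0272 F [ 0.7 -0.2  0.8] grip 61.4 open 0.13 t 4.7
```

step_arm --claw '[1,1,1,1,1,1,1,1,1,1]' --travel '[[0,0,-0.01],[0,0,-0.03],[0,0,-0.055],[0,0,-0.08],[0,0,-0.105],[0,0.01,-0.125],[0,0.03,-0.14],[0,0.06,-0.145],[-0.01,0.09,-0.145],[-0.02,0.12,-0.145]]' --angular '[[0,0,0],[0,0,0],[0,0,0],[0,0,0],[0,0,0],[0,0,-0.05],[0,0,-0.1],[0,0,-0.15],[0,0,-0.2],[0,0,-0.25]]'

```text
time: 5.7
position: [0.608, 0.0866, 0.211]
ee_rot: [0.994, 0.112, -0.001, 0.0]
wrist_force: [-0.1, -0.9, -4.4]
opening: 0.129
finger_force: 60.7
```

```bash
python3 mv.py .5415 -.2487 .21 1.13
```

```text
pos [0.608  0.0866 0.211 ] psi 0.2252 F [-0.1 -0.9 -4.4] grip 60.7 open 0.129 t 5.7
travel [-0.1397  0.312   0.0012] angular [-7.000e-04  1.200e-03 -9.048e-01]
```

step_arm --claw '[1,1,1,1,1,1,1,1,1,1]' --travel '[[-0.014,0.031,0],[-0.032,0.072,0],[-0.05,0.112,0],[-0.068,0.152,0],[-0.086,0.192,0],[-0.104,0.232,0],[-0.12,0.268,0],[-0.131,0.293,0],[-0.137,0.306,0],[-0.1397,0.312,0]]' --angular '[[0,0,-0.08],[0,0,-0.18],[0,0,-0.28],[0,0,-0.38],[0,0,-0.48],[0,0,-0.58],[0,0,-0.68],[0,0,-0.78],[0,0,-0.85],[0,0,-0.9]]'

```text
time: 6.7
position: [0.5401, -0.2491, 0.2105]
ee_rot: [0.846, 0.532, -0.001, -0.001]
wrist_force: [-0.3, 0.5, -4.5]
opening: 0.128
finger_force: 60.6
```

step_arm --claw '[1,1,1,1,1,1,1,1,1,1]' --travel '[[0,0,0],[0,0,0],[0,0,0],[0,0,0],[0,0,0],[0,0,0],[0,0,0],[0,0,0],[0,0,0],[0,0,0]]' --angular '[[0,0,0],[0,0,0],[0,0,0],[0,0,0],[0,0,0],[0,0,0],[0,0,0],[0,0,0],[0,0,0],[0,0,0]]'

```text
time: 7.7
position: [0.5416, -0.2475, 0.2113]
ee_rot: [0.847, 0.532, 0.0, 0.0]
wrist_force: [0.7, -0.1, -4.8]
opening: 0.131
finger_force: 60.6
```

```bash
python3 mv.py .5415 -.2487 .18 1.13;  python3 - <<'E'
from h import *
for n in("top","side"): cv2.imwrite(f"pics/{n}1.png",read_camera(n)[:,:,::-1])
t=cv2.imread("pics/top1.png");s=cv2.imread("pics/side1.png")
c=lambda i,x0,y0,w,h:cv2.resize(i[y0:y0+h,x0:x0+w],(400,400),interpolation=cv2.INTER_CUBIC)
cv2.imwrite("pics/over.png",np.hstack([c(t,300,180,100,100),c(s,230,80,120,120)]))
E
```

```text
pos [ 0.5416 -0.2475  0.2113] psi 1.1227 F [ 0.7 -0.1 -4.8] grip 60.6 open 0.131 t 7.7
travel [-0.0011  0.0004  0.0313] angular [ 0.     -0.     -0.0073]
```

View pics/over.png

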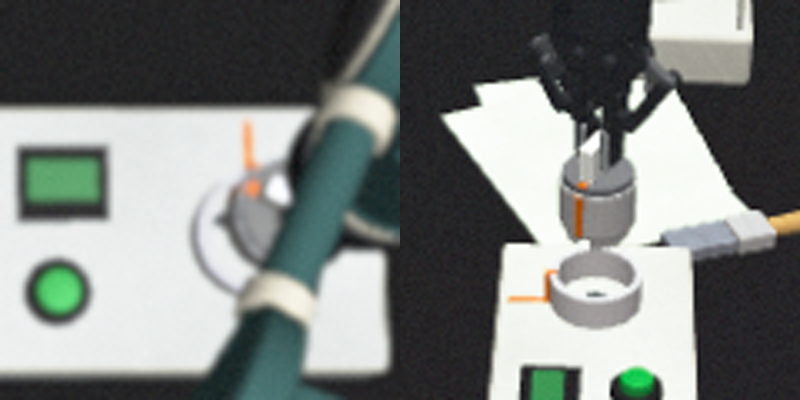

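step_arm --claw '[1,1,1,1,1,1,1,1,1,1]' --travel '[[-0.001,0,0.005],[-0.001,0,0.012],[-0.001,0,0.02],[-0.001,0,0.027],[-0.001,0,0.033],[-0.001,0,0.039],[-0.001,0,0.044],[-0.001,0,0.048],[-0.001,0,0.05],[-0.001,0,0.05]]' --angular '[[0,0,0],[0,0,0],[0,0,0],[0,0,0],[0,0,0],[0,0,0],[0,0,0],[0,0,0],[0,0,0],[0,0,0]]'

```text
time: 8.8
position: [0.5411, -0.2483, 0.161]
ee_rot: [0.847, 0.532, -0.0, -0.0]
wrist_force: [-0.1, 0.5, -4.6]
opening: 0.125
finger_force: 60.7
```

```bash
python3 mv.py .5415 -.2487 .15 1.13; python3 -c "from rig import *;print(read_state()['moment'])"
```

```text
pos [ 0.5411 -0.2483  0.161 ] psi 1.1228 F [-0.1  0.5 -4.6] grip 60.7 open 0.125 t 8.8
travel [-0.0001  0.0006  0.011 ] angular [-0.0004 -0.     -0.0072]
[-0.02262647 -0.00797337  0.01352435]
```

No contact yet, and the foot is 5 mm inside the mouth. I'm going down gently through the bevel zone.

step_arm --claw '[1,1,1,1,1,1,1,1,1,1]' --travel '[[0,0,0.001],[0,0,0.002],[0,0,0.003],[0,0,0.004],[0,0,0.005],[0,0,0.006],[0,0,0.007],[0,0,0.008],[0,0,0.008],[0,0,0.008]]' --angular '[[0,0,0],[0,0,0],[0,0,0],[0,0,0],[0,0,0],[0,0,0],[0,0,0],[0,0,0],[0,0,0],[0,0,0]]'

```text
time: 9.8
position: [0.5412, -0.2484, 0.1532]
ee_rot: [0.847, 0.532, -0.0, -0.0]
wrist_force: [-0.4, 0.3, -4.6]
opening: 0.124
finger_force: 60.7
```

```bash
python3 mv.py
```

```text
pos [ 0.5412 -0.2484  0.1532] psi 1.1228 F [-0.4  0.3 -4.6] grip 60.7 open 0.124 t 9.8
```

step_arm --claw '[1,1,1,1,1,1,1,1,1,1]' --travel '[[0,0,0.001],[0,0,0.002],[0,0,0.003],[0,0,0.004],[0,0,0.005],[0,0,0.006],[0,0,0.007],[0,0,0.008],[0,0,0.008],[0,0,0.008]]' --angular '[[0,0,0],[0,0,0],[0,0,0],[0,0,0],[0,0,0],[0,0,0],[0,0,0],[0,0,0],[0,0,0],[0,0,0]]'

```text
time: 10.8
position: [0.5413, -0.2485, 0.1452]
ee_rot: [0.847, 0.532, 0.0, 0.0]
wrist_force: [1.4, -1.1, -5.2]
opening: 0.129
finger_force: 60.6
```

```bash
python3 mv.py; python3 -c "from rig import *;print(read_state()['moment'])"
```

```text
pos [ 0.5413 -0.2485  0.1452] psi 1.1228 F [ 1.4 -1.1 -5.2] grip 60.6 open 0.129 t 10.8
[-0.31219091 -0.19344923 -0.04278814]
```

step_arm --claw '[1,1,1,1,1,1,1,1,1,1]' --travel '[[0,0,0.0005],[0,0,0.001],[0,0,0.0015],[0,0,0.002],[0,0,0.0025],[0,0,0.0025],[0,0,0.0025],[0,0,0.0025],[0,0,0.0025],[0,0,0.0025]]' --angular '[[0,0,0],[0,0,0],[0,0,0],[0,0,0],[0,0,0],[0,0,0],[0,0,0],[0,0,0],[0,0,0],[0,0,0]]'

```text
time: 11.8
position: [0.5413, -0.2485, 0.1428]
ee_rot: [0.847, 0.532, 0.0, 0.0]
wrist_force: [0.5, -2.2, -4.2]
opening: 0.125
finger_force: 60.7
```

```bash
python3 mv.py; python3 -c "from rig import *;print(read_state()['moment'])"
```

```text
pos [ 0.5413 -0.2485  0.1428] psi 1.1228 F [ 0.5 -2.2 -4.2] grip 60.7 open 0.125 t 11.8
[-0.55610415 -0.14140505 -0.00078464]
```

step_arm --claw '[1,1,1,1,1,1,1,1,1,1]' --travel '[[-0.0004,0.0002,0],[-0.0005,0.0002,0.0005],[-0.0005,0.0002,0.001],[-0.0005,0.0002,0.0015],[-0.0005,0.0002,0.002],[-0.0005,0.0002,0.0025],[-0.0005,0.0002,0.003],[-0.0005,0.0002,0.003],[-0.0005,0.0002,0.003],[-0.0005,0.0002,0.003]]' --angular '[[0,0,0],[0,0,0],[0,0,0],[0,0,0],[0,0,0],[0,0,0],[0,0,0],[0,0,0],[0,0,0],[0,0,0]]'

```text
time: 12.8
position: [0.541, -0.2488, 0.1397]
ee_rot: [0.847, 0.532, -0.0, -0.0]
wrist_force: [0.0, 0.2, -4.6]
opening: 0.128
finger_force: 60.7
```

```bash
python3 mv.py; python3 -c "from rig import *;print(read_state()['moment'])"
```

```text
pos [ 0.541  -0.2488  0.1397] psi 1.1228 F [ 0.   0.2 -4.6] grip 60.7 open 0.128 t 12.8
[0.00903326 0.00351227 0.01837621]
```

step_arm --claw '[1,1,1,1,1,1,1,1,1,1]' --travel '[[0,0,0.0005],[0,0,0.001],[0,0,0.0015],[0,0,0.002],[0,0,0.0025],[0,0,0.003],[0,0,0.0033],[0,0,0.0033],[0,0,0.0033],[0,0,0.0033]]' --angular '[[0,0,0],[0,0,0],[0,0,0],[0,0,0],[0,0,0],[0,0,0],[0,0,0],[0,0,0],[0,0,0],[0,0,0]]'

```text
time: 13.8
position: [0.5412, -0.249, 0.1365]
ee_rot: [0.847, 0.532, -0.0, 0.0]
wrist_force: [0.3, 0.2, -5.7]
opening: 0.124
finger_force: 60.7
```

```bash
python3 mv.py; python3 -c "from rig import *;print(read_state()['moment'])"
```

```text
pos [ 0.5412 -0.249   0.1365] psi 1.1228 F [ 0.3  0.2 -5.7] grip 60.7 open 0.124 t 13.8
[-0.01494201  0.0150381  -0.01553282]
```

step_arm --claw '[1,1,1,1,1,1,1,1,1,1]' --travel '[[0,0,0.0003],[0,0,0.0006],[0,0,0.0006],[0,0,0.0006],[0,0,0.0006],[0,0,0.0006],[0,0,0.0006],[0,0,0.0006],[0,0,0.0006],[0,0,0.0006]]' --angular '[[0,0,0],[0,0,0],[0,0,0],[0,0,0],[0,0,0],[0,0,0],[0,0,0],[0,0,0],[0,0,0],[0,0,0]]'

```text
time: 14.8
position: [0.5413, -0.249, 0.1364]
ee_rot: [0.847, 0.532, 0.0, 0.0]
wrist_force: [-3.4, 1.8, 4.8]
opening: 0.128
finger_force: 62.1
```

```bash
python3 mv.py
```

```text
pos [ 0.5413 -0.249   0.1364] psi 1.1228 F [-3.4  1.8  4.8] grip 62.1 open 0.128 t 14.8
```

The jar meets the floor at the expected height. Now I release it and rise.

step_arm --claw '[0.8,0.6,0.5,0.4,0.4,0.4,0.4,0.4,0.4,0.4]' --travel '[[0,0,0],[0,0,0],[0,0,0],[0,0,0],[0,0,0],[0,0,-0.005],[0,0,-0.02],[0,0,-0.045],[0,0,-0.075],[0,0,-0.1]]' --angular '[[0,0,0],[0,0,0],[0,0,0],[0,0,0],[0,0,0],[0,0,0],[0,0,0],[0,0,0],[0,0,0],[0,0,0]]'

```text
time: 15.8
position: [0.5418, -0.2492, 0.239]
ee_rot: [0.847, 0.532, 0.001, 0.001]
wrist_force: [-0.6, 0.1, 0.7]
opening: 0.598
finger_force: 0.0
```

```bash
python3 mv.py .5038 -.1253 .13 1.12; python3 - <<'E'
from h import *
for n in("top","side"): cv2.imwrite(f"pics/{n}2.png",read_camera(n)[:,:,::-1])
t=cv2.imread("pics/top2.png");s=cv2.imread("pics/side2.png")
c=lambda i,x0,y0,w,h:cv2.resize(i[y0:y0+h,x0:x0+w],(400,400),interpolation=cv2.INTER_CUBIC)
cv2.imwrite("pics/home.png",np.hstack([c(t,300,180,100,100),c(s,250,130,80,80)]))
# predicted side pixel (in crop) of lid rim/grip top, home vs on dog
for z in(.07,.078):
    print(z,[((proj("side",np.array([.5415,-.249,z+h]))-[250,130]+.5)*5+[400,0]).round() for h in(.092,.062)])
E
```

```text
pos [ 0.5418 -0.2492  0.239 ] psi 1.1228 F [-0.6  0.1  0.7] grip 0.0 open 0.598 t 15.8
travel [ 0.0953 -0.0882  0.1088] angular [0.0025 0.0001 0.0028]
0.07 [array([597.,  69.]), array([596., 113.])]
0.078 [array([597.,  57.]), array([596., 101.])]
```

View pics/home.png

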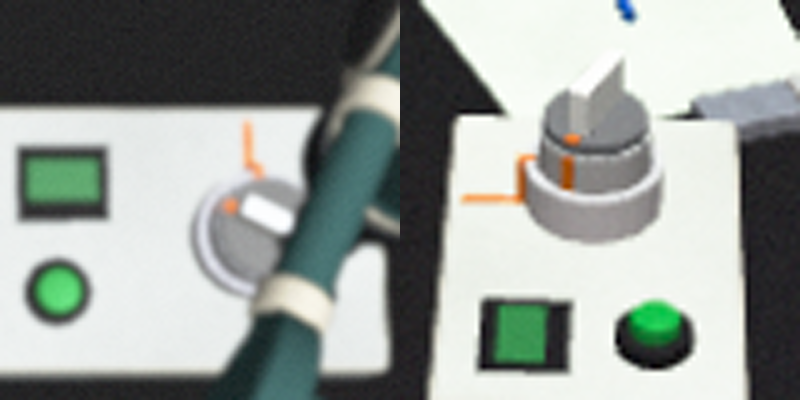

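The jar is home: the grip top in the side view is at about (599,71), against a predicted (597,69) for home and 57 if it were on the dog. Next is the key.

step_arm --claw '[1,1,1,1,1,1,1,1,1,1]' --travel '[[0.02,-0.018,0],[0.045,-0.042,0],[0.07,-0.065,0.01],[0.088,-0.081,0.025],[0.095,-0.088,0.05],[0.095,-0.088,0.08],[0.095,-0.088,0.1],[0.095,-0.088,0.118],[0.095,-0.088,0.125],[0.095,-0.088,0.125]]' --angular '[[0,0,0],[0,0,0],[0,0,0],[0,0,0],[0,0,0],[0,0,0],[0,0,0],[0,0,0],[0,0,0],[0,0,0]]'

```text
time: 16.9
position: [0.502, -0.1249, 0.1098]
ee_rot: [0.847, 0.532, -0.001, -0.001]
wrist_force: [-0.0, 0.5, 0.2]
opening: -0.002
finger_force: 0.0
```

```bash
python3 mv.py .5035 -.125 .095 1.12
```

```text
pos [ 0.502  -0.1249  0.1098] psi 1.1228 F [-0.   0.5  0.2] grip 0.0 open -0.002 t 16.9
travel [0.0006 0.0015 0.0148] angular [-0.0026  0.0004  0.0028]
```

step_arm --claw '[1,1,1,1,1,1,1,1,1,1]' --travel '[[0,0.001,0.006],[0,0.001,0.012],[0,0.001,0.017],[0,0.001,0.02],[0,0.001,0.022],[0,0.001,0.024],[0,0.001,0.025],[0,0.001,0.026],[0,0.001,0.026],[0,0.001,0.026]]' --angular '[[0,0,0],[0,0,0],[0,0,0],[0,0,0],[0,0,0],[0,0,0],[0,0,0],[0,0,0],[0,0,0],[0,0,0]]'

```text
time: 17.9
position: [0.5041, -0.1257, 0.086]
ee_rot: [0.846, 0.532, 0.0, 0.0]
wrist_force: [-3.3, 1.0, 9.6]
opening: -0.003
finger_force: 4.4
```

```bash
python3 mv.py
```

```text
pos [ 0.5041 -0.1257  0.086 ] psi 1.1228 F [-3.3  1.   9.6] grip 4.4 open -0.003 t 17.9
```

step_arm --claw '[1,1,1,1,1,1,1,1,1,1]' --travel '[[0,0,0.0005],[0,0,0.001],[0,0,0.0015],[0,0,0.002],[0,0,0.002],[0,0,0.002],[0,0,0.002],[0,0,0.002],[0,0,0.002],[0,0,0.002]]' --angular '[[0,0,0],[0,0,0],[0,0,0],[0,0,0],[0,0,0],[0,0,0],[0,0,0],[0,0,0],[0,0,0],[0,0,0]]'

```text
time: 18.9
position: [0.5042, -0.1258, 0.0858]
ee_rot: [0.846, 0.532, 0.0, 0.0]
wrist_force: [-8.4, 2.6, 20.7]
opening: 0.0
finger_force: 10.1
```

```bash
python3 mv.py; python3 - <<'E'
from h import *
cv2.imwrite("pics/side3.png",read_camera("side")[:,:,::-1])
c=lambda i,x0,y0,w,h:cv2.resize(i[y0:y0+h,x0:x0+w],(400,400),interpolation=cv2.INTER_CUBIC)
cv2.imwrite("pics/key.png",np.hstack([c(cv2.imread("pics/side2.png"),270,165,60,60),c(cv2.imread("pics/side3.png"),270,165,60,60)]))
E
```

```text
pos [ 0.5042 -0.1258  0.0858] psi 1.1229 F [-8.4  2.6 20.7] grip 10.1 open 0.0 t 18.9
```

View pics/key.png

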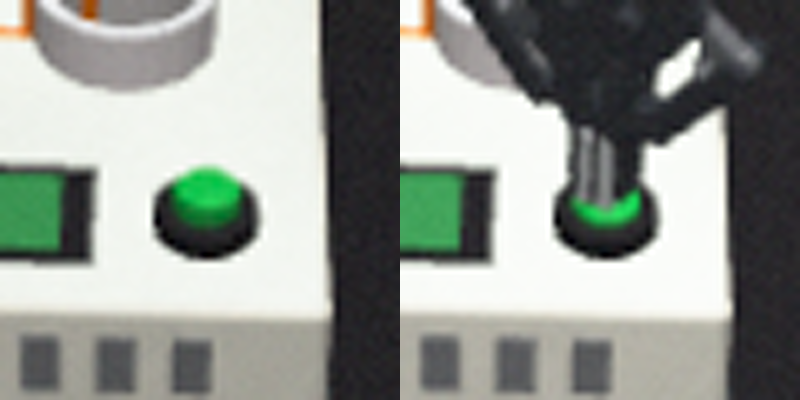

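The key is visibly sunk and hard against its stop (z steady at 0.0858 while the force rose). I'll retract.

step_arm --claw '[1,1,1,1,1,1,1,1,1,1]' --travel '[[0,0,-0.003],[0,0,-0.01],[0,0,-0.02],[0,0,-0.04],[0,0,-0.06],[0,0,-0.08],[0,0,-0.1],[0,0,-0.11],[0,0,-0.11],[0,0,-0.11]]' --angular '[[0,0,0],[0,0,0],[0,0,0],[0,0,0],[0,0,0],[0,0,0],[0,0,0],[0,0,0],[0,0,0],[0,0,0]]'

```text
time: 19.95
position: [0.5036, -0.1255, 0.1923]
ee_rot: [0.847, 0.532, -0.0, -0.0]
wrist_force: [-0.3, -0.1, 0.9]
opening: 0.002
finger_force: 0.0
```

```bash
python3 mv.py; python3 - <<'E'
from h import *
i=read_camera("side")
for im in(cv2.imread("pics/side2.png")[:,:,::-1].copy(),i): print(blobs(im,(50,120,60),(80,255,255),(290,180,325,205)),blobs(im,(3,90,80),(22,255,255),(275,140,325,175)))
E
```

```text
pos [ 0.5036 -0.1255  0.1923] psi 1.1228 F [-0.3 -0.1  0.9] grip 0.0 open 0.002 t 19.95
[(np.int32(73), array([300.56, 194.44]), array([11.,  7.]), -0.0)] [(np.int32(6), array([284. , 157.5]), array([1., 2.]), 90.0), (np.int32(21), array([283., 164.]), array([6., 2.]), 90.0)]
[(np.int32(73), array([300.56, 194.44]), array([11.,  7.]), -0.0)] [(np.int32(6), array([284. , 157.5]), array([1., 2.]), 90.0), (np.int32(21), array([283., 164.]), array([6., 2.]), 90.0)]
```

```bash
python3 -c "from rig import *;print(job_done())"
```

```text
the job is handed in; nothing more can be done
None
```

The jar is home over the driver and released, the start key was pressed fully down and came back up, and the job is handed in; no verdict came back.

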